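# Free the labelled bottle and hold the roller guard open

### The arm

A 6-joint arm with a two-finger parallel gripper is mounted at the origin on the work surface. World frame = base frame: x ahead of the robot, y to its left, z up, the work surface at z = 0. Lengths are in mm, angles in degrees, forces in N, time in s.
With the tool pointing down it reaches from about 400 to 825 mm from the base axis. Payload 7 kg.
Tool frame: the origin (TCP) lies on the centre line of the jaws, within the pads' length; the fingertips stand 14 mm ahead of it and the grasp point (between the pads) lies 5 mm behind it; z points along the fingers, y is the line along which they close (so a half turn about z gives the same grasp; the last joint's range is limited). The gripper opens to 85 mm and grips with 20 to 120 N. Pads are 22 mm wide; open, the fingers measure 114 mm over their backs; the gripper's body (76 mm by 85 mm) begins 54 mm behind the grasp point. The pads swing forward as they close: fully open they stand 13 mm farther back than shut.
Start: joints at [81.423, 20.546, 0.682, 0, -70.136, -16.507], TCP at [286.17, 611.312, 245.302] pointing down, gripper open.
Joint ranges: [-176.03, 176.03], [-82.01, 121.73], [-58.28, 71.71], [-173.87, 95.51], [-174.79, -0.11], [-173.66, 173.66]. Speed limits (degrees/s): [136.94, 136.94, 172.46, 180, 180, 180].

### API

Orientations are given as a 3x3 rotation matrix whose columns are the frame's x, y, z axes.
In Python, from plant import manip gives the robot as it stands.
- The arm moves only by the tool step_arm, never from a script. Its argument "increments" is a list of rows, each an object with "dp": the shift along the tool's x, y, z in cm, a list of three; "spin": the turn about the tool's z in rad; "grip": the finger opening in cm, from 0 to 8.54. A call has 1 to 10 rows; each row shifts and turns the commanded pose from where the row before left it, along the tool's axes as they then stand; what a row does not reach is not made up. A row lasts 1/12 s, in which the tool goes at most 41.7 mm and 7.16 degrees, less where a joint would pass 70% of its speed; a pose out of reach is approached as far as the arm can. A call with a gripper value outside its range is refused whole. The fingers move at their own pace and stop on an object; "grip_force" is the grip in N (left out, the last holds). Time passes only in rows, so rows that do not move let the fingers close. It gives the time, the measured TCP pose, the force, the opening and the grip force at its end, in the units of the state.
- manip.sense(): the state, without advancing time (a new reading comes with each control period).
- manip.grab_frame(name): name is "scene" or "top"; returns a dict with "frame" (480x640x3 uint8, red, green, blue), "z_map" (480x640 float32, mm along the optical axis (not along the pixel's ray), 0 where there is no reading), "fx", "fy", "cx", "cy" (pixels), "eye" and "attitude" of the camera in the world. Camera axes: x right, y down, z forward; pixel columns grow to the right and rows downward; lengths in mm; the calibration is good to about 2 mm. A picture is of the moment at which its call begins.
- manip.hand_in(): hands the job in; it is judged then, once.
The state is a dict: "time": time; "qpos": joint angles; "joint_vel": joint speeds; "joint_efforts": joint torques, N m; "eef_pos": TCP position; "ee_rot": TCP orientation; "wrist_force": force on the tool from outside, world axes, zero at the start; "moment": the same for the moment, N m; "finger_gap": opening from 0.0 (shut) to 1.0 (fully open); "grip_force": force on a finger pad.
Only numpy, scipy, OpenCV 4.12 (cv2) and the standard library are available. Lean on these libraries where they do the work, as an engineer would, in place of code of your own. Each camera call takes 0.05 s, during which the arm holds its last target. There are 200 camera calls.

### The job

Get the labelling bench ready for a colleague to wipe the rollers: slide the clamp's jaw wide open, lift the bottle out and stand it upright in the shallow tray without dropping it. Then raise the labeller's guard by its bar handle to about 60 degrees and finish while still holding it there, because it springs shut by itself. Leave the wrench, tin, label roll and spare roller where they are.

Things in the scene. Friction and masses are not known exactly. Their poses are not given: they have to be found in the camera images.
- clamp: Bottle clamp fixed to the bench: a steel base plate 270 x 100 mm, 20 mm thick, with a fixed V-shaped jaw and a sliding one, both reaching 75 mm above the bench. Origin: on the bench, under the axis of the clamped bottle; the base plate reaches 80 mm to its +x side and 190 mm to its -x side. Its x axis is the sliding line: the fixed jaw is on the +x side, the sliding jaw on the -x side and opens towards -x.
- jaw (a joint): Slide of the clamp's moving jaw in m: 0 closed on the bottle (1 mm clearance), 0.055 fully open against its stop; it moves along the clamp's -x, stays where it is left and takes about 2.5 N to slide.
- jaw_knob (a point): Centre of the black upright round knob on the sliding jaw, 25 mm in diameter and 34 mm tall, its centre 97 mm above the bench; below it is a thinner stem. With the jaw closed it stands 100 mm from the bottle's axis towards the clamp's -x.
- bottle: Small capped brown glass bottle with a paper label, 186 mm tall, standing on the clamp's base plate (20 mm above the bench) between the jaws, 0.3 to 0.65 kg. Body 64 mm in diameter up to 100 mm, then a conical shoulder to 136 mm, then a straight neck 27 mm in diameter up to 180 mm, and a cap 30 mm in diameter. Origin: centre of its underside; z is its axis.
- bottle_neck (a point): Point on the bottle's axis in the middle of the straight neck, 158 mm above its underside.
- tray: Shallow open cardboard tray fixed to the bench, 150 x 150 mm, walls 5 mm thick and 30 mm high, floor 5 mm thick. Origin: under its centre, on the bench. It and the clamp stand on opposite sides of the labeller; which is left and which right varies.
- labeller: Grey roller housing fixed to the bench, 180 mm (x) by 220 mm (y), 90 mm high, open on top and covered by the guard. Origin: under its centre, on the bench. Its front (handle side) faces its -x.
- guard (a joint): Opening angle of the guard in rad: 0 shut (lying level on the housing), growing as its front edge rises; 1.047 is 60 degrees, the stop is at 1.7. The guard (0.5 kg) falls and is sprung shut: lifting it by its bar takes about 3 to 4 N, and it never stays open by itself.
- guard_bar (a point): Middle of the black round bar of the guard's handle: 12 mm thick, 110 mm long, parallel to the hinge (the labeller's y), 215 mm from the hinge line in the plane of the guard and 45 mm beyond the guard's front edge (with the guard shut: 94 mm above the bench, 45 mm in front of the housing). It is free on all sides between its two ends.
- guard_hinge (a point): Middle of the guard's hinge line, which runs along the labeller's y, 80 mm behind (to +x of) the labeller's centre and 94 mm above the bench.
- wrench: Bystander: steel wrench about 160 mm long lying between the robot and the labeller. Origin: its underside.
- tin: Bystander: steel tin 66 mm in diameter, 100 mm tall, standing behind the labeller. Origin: centre of its underside.
- label_roll: Bystander: roll of paper labels 88 mm in diameter, 60 mm tall, lying flat behind on the left. Origin: centre of its underside.
- spare_roller: Bystander: spare rubber roller 52 mm in diameter, 110 mm tall, standing behind on the right. Origin: centre of its underside.
Mind the look-alikes: they are no part of the job. Of the things that look like the bottle, the smaller one is meant. Of the things that look like the tray, take the one that is farthest from the robot's base at the start.

How it is judged:
By the outcome, as a careful person would: the job done as asked, in the order asked, and still so for the second after the job is handed in, while the arm keeps its last pose, push and grip.
It also fails if it takes over 72 s, if anything falls off the work surface, if the arm or the gripper's body presses on something with over 40 N, if the wrist force passes 120 N, or if a joint passes its speed limit or range.

## Working session

There is one attempt and no reset: what is moved stays moved. The work goes in short steps, Python scripts to look and compute and a tool call to move; the robot and the scene stay as the last step left them, time stands still between calls to the robot, and variables do not carry over. Pictures are saved under pics/ and viewed, at most 10 in all, crops included, and the job is handed in when it is done.

Besides the shell and the picture viewer there is one more tool, called after "Request:" as a command line: name --argument value ..., lists and objects as JSON in quotes. step_arm: Moves the arm, as the interface text tells. Its arguments: {"type":"object","properties":{"increments":{"type":"array"},"grip_force":{"type":"number"}},"required":["increments"]}

```bash
mkdir -p pics
cat > h.py <<'E'
import numpy as np, cv2
from plant import manip
def grab(n,save=None):
    f=manip.grab_frame(n)
    if save: cv2.imwrite('pics/'+save,f['frame'][:,:,::-1])
    return f
def cloud(f):
    z=f['z_map']; v,u=np.mgrid[:480,:640]
    p=np.stack([(u-f['cx'])/f['fx']*z,(v-f['cy'])/f['fy']*z,z],-1)
    return p@np.array(f['attitude']).T+np.array(f['eye'])
E
python3 - <<'E'
from h import *
for n in('scene','top'):
    f=grab(n,n+'1.png'); np.save(n+'.npy',cloud(f)); print(n,f['eye'],f['attitude'],f['fx'])
s=manip.sense(); print(s)
E
```

```text
scene [924.00382589 645.44035812 763.04353322] [[-0.88208674  0.30522472 -0.35883263]
 [ 0.47107524  0.57689125 -0.66729648]
 [ 0.00333202 -0.75765055 -0.65265193]] 450.811179053211
top [ 4.36975011e+02 -2.58101814e-01  1.35857936e+03] [[ 2.44055580e-04 -9.96284739e-01  8.61200335e-02]
 [-9.99974666e-01 -8.55795786e-04 -7.06649614e-03]
 [ 7.11394342e-03 -8.61161271e-02 -9.96259707e-01]] 607.9063446008125
{'time': 0.1, 'qpos': array([ 8.14229916e+01,  2.05867671e+01,  6.38072820e-01, -1.76881468e-02,
       -7.01369945e+01, -1.65079916e+01]), 'joint_vel': array([ 0.05301322, -0.05073899,  0.05915992,  0.05310363, -0.06785018,
        0.05803044]), 'joint_efforts': array([-2.21677132e-03, -5.84765768e+01,  2.94109851e+01,  6.95472971e+00,
       -3.09524934e-03,  6.87152948e-06]), 'eef_pos': array([286.00920136, 610.94120796, 244.45666774]), 'ee_rot': array([[ 9.05635293e-01, -4.24057137e-01, -5.10144931e-04],
       [-4.24057419e-01, -9.05634167e-01, -1.43550718e-03],
       [ 1.46732383e-04,  1.51637670e-03, -9.99998840e-01]]), 'wrist_force': array([0.14569077, 0.70050432, 0.25178241]), 'moment': array([-0.00338165, -0.02144958,  0.00114164]), 'grip_force': 0.0, 'finger_gap': 1.0030309888107385}
```

View pics/scene1.png

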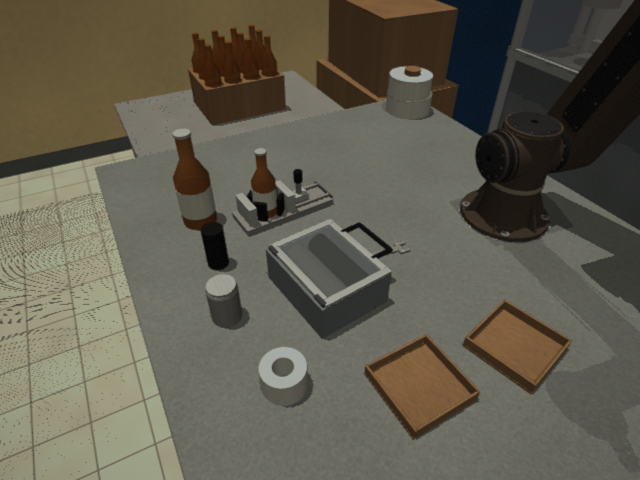

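View pics/top1.png

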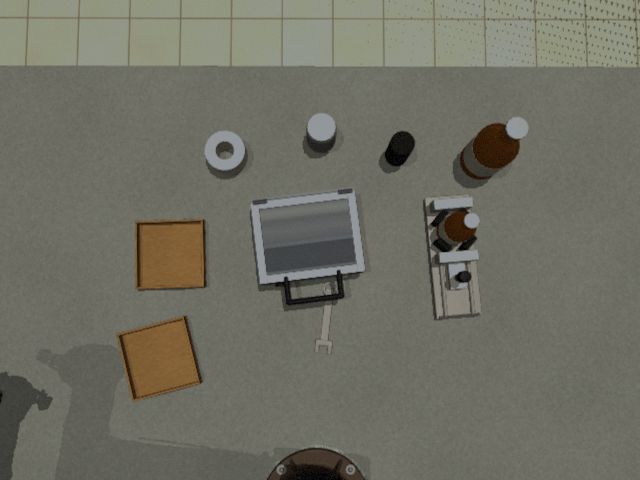

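The scene view shows the bottle in its clamp at (263,190), knob (297,180), guard bar (365,240) and trays at (420,385) and (517,345). In the top view: cap (471,221), knob (463,277), bar (313,298), far tray (171,255), near tray (160,358), wrench (326,320).

Run:
```python
from h import *
P=np.load('top.npy')
def reg(n,u0,u1,v0,v1,z0,z1):
    q=P[v0:v1,u0:u1].reshape(-1,3); q=q[(q[:,2]>z0)&(q[:,2]<z1)]
    xy=q[:,:2].astype(np.float32)
    print(n,len(q),'mean',q.mean(0).round(1),'lo',q.min(0).round(1),'hi',q.max(0).round(1),'rect',cv2.minAreaRect(xy))
reg('cap',440,490,200,250,198,215)
reg('neck',440,490,200,250,160,195)
reg('knob',445,485,260,295,105,125)
reg('jaws',425,490,190,270,70,80)
reg('plate',420,490,185,325,14,27)
reg('bar',275,352,268,312,85,105)
reg('guard',245,370,185,312,85,105)
reg('farTrayRim',125,215,210,298,22,40)
reg('farTray floor',145,198,228,282,0,15)
reg('nearTray',110,210,310,405,22,40)
reg('wrench',305,345,300,360,4,30)
reg('tin',300,345,105,160,90,110); reg('roller',380,420,125,170,100,120); reg('bigbottle',455,535,110,185,200,400)
```

```text
cap 191 mean [ 589.1 -297.4  206.3] lo [ 575.1 -312.2  199.3] hi [ 602.7 -283.4  214.3] rect ((588.8687744140625, -297.8866882324219), (27.76279067993164, 28.461505889892578), 3.664374589920044)
neck 64 mean [ 584.4 -288.9  176.3] lo [ 576.1 -303.5  160.4] hi [ 600.5 -284.4  194.8] rect ((585.7446899414062, -291.3543701171875), (26.53521728515625, 12.964280128479004), 29.474773406982422)
knob 121 mean [ 485.6 -305.7  113.5] lo [ 474.9 -318.9  105.4] hi [ 497.7 -294.6  119.9] rect ((485.48211669921875, -305.74810791015625), (23.86855697631836, 23.18103790283203), 48.94474792480469)
jaws 1094 mean [ 584.6 -294.9   75.2] lo [ 516.4 -344.7   70.1] hi [ 658.1 -251.    80. ] rect ((587.47900390625, -297.8701477050781), (136.66754150390625, 85.5835952758789), 4.350051403045654)
plate 2295 mean [ 496.2 -296.3   20.7] lo [ 396.8 -363.3   14. ] hi [ 672.3 -241.8   27. ] rect ((534.9364013671875, -302.48388671875), (270.3211364746094, 101.71110534667969), 4.982766151428223)
bar 1263 mean [473.9  12.4  97.2] lo [427.8 -73.3  85.6] hi [502.5  84.8 104.9] rect ((465.13458251953125, 5.7764968872070
[... 915 characters left out ...]
15.3] rect ((371.28216552734375, -19.369667053222656), (129.39199829101562, 86.42621612548828), 0.005556212272495031)
tin 683 mean [800.4 -11.   99.6] lo [769.7 -42.8  90. ] hi [832.3  19.  108.9] rect ((801.2144775390625, -10.7979736328125), (60.37928771972656, 62.28910446166992), 49.79452133178711)
roller 493 mean [ 764.7 -180.8  109.9] lo [ 739.3 -205.9  100.1] hi [ 792.3 -155.4  117.2] rect ((765.3931884765625, -181.12730407714844), (50.959442138671875, 50.78679275512695), 19.083602905273438)
bigbottle 626 mean [ 750.7 -366.9  249.8] lo [ 733.6 -392.2  200.3] hi [ 775.  -350.   267.8] rect ((754.2928466796875, -370.7419738769531), (41.47486877441406, 40.97352981567383), 22.7991886138916)
```

Request:
step_arm --increments '[{"dp": [0, 0, 0], "spin": 0.116, "grip": 6}, {"dp": [0, 0, 0], "spin": 0.116, "grip": 6}, {"dp": [0, 0, 0], "spin": 0.116, "grip": 6}, {"dp": [0, 0, 0], "spin": 0.116, "grip": 6}, {"dp": [0, 0, 0], "spin": 0.116, "grip": 6}, {"dp": [0, 0, 0], "spin": 0.116, "grip": 6}, {"dp": [0, 0, 0], "spin": 0.116, "grip": 6}, {"dp": [0, 0, 0], "spin": 0.116, "grip": 6}, {"dp": [0, 0, 0], "spin": 0.117, "grip": 6}]'

```text
time: 0.85
eef_pos: [286.0, 611.1, 244.7]
ee_rot: [[0.082, -0.997, -0.0], [-0.997, -0.082, -0.001], [0.001, 0.0, -1.0]]
wrist_force: [0.1, 1.1, 0.7]
finger_gap: 0.701
grip_force: 0.0
```

```bash
cat >> h.py <<'E'
def to(*ts):
    s=manip.sense(); R=s['ee_rot']; p=s['eef_pos']
    print('t',round(s['time'],2),'p',p.round(1),'yaw',np.degrees(np.arctan2(R[1,0],R[0,0])).round(2),'tilt',R[:,2].round(3),'F',s['wrist_force'].round(1),'gap',round(s['finger_gap']*8.54,2),'gf',round(s['grip_force'],1))
    for t in ts: print('->',t,'dp cm',(R.T@(np.array(t)-p)/10).round(2)); p=np.array(t)
E
python3 -c "
from h import *
to((450,300,245),(485.5,-305.7,245),(485.5,-305.7,96))"
```

```text
t 0.85 p [286.  611.1 244.7] yaw -85.29 tilt [-0.    -0.001 -1.   ] F [0.1 1.1 0.7] gap 5.99 gf 0.0
-> (450, 300, 245) dp cm [ 32.35 -13.79  -0.  ]
-> (485.5, -305.7, 245) dp cm [6.066e+01 1.440e+00 6.000e-02]
-> (485.5, -305.7, 96) dp cm [-1.00e-02 -1.00e-02  1.49e+01]
```

Request:
step_arm --increments '[{"dp": [3.2, -1.38, 0], "spin": 0, "grip": 6}, {"dp": [3.2, -1.38, 0], "spin": 0, "grip": 6}, {"dp": [3.2, -1.38, 0], "spin": 0, "grip": 6}, {"dp": [3.2, -1.38, 0], "spin": 0, "grip": 6}, {"dp": [3.2, -1.38, 0], "spin": 0, "grip": 6}, {"dp": [3.2, -1.38, 0], "spin": 0, "grip": 6}, {"dp": [3.2, -1.38, 0], "spin": 0, "grip": 6}, {"dp": [3.2, -1.38, 0], "spin": 0, "grip": 6}, {"dp": [3.2, -1.38, 0], "spin": 0, "grip": 6}, {"dp": [3.2, -1.38, 0], "spin": 0, "grip": 6}]'

```text
time: 1.68
eef_pos: [452.1, 303.0, 245.1]
ee_rot: [[0.088, -0.996, -0.0], [-0.996, -0.088, -0.0], [0.0, 0.0, -1.0]]
wrist_force: [-0.5, 0.2, -0.7]
finger_gap: 0.705
grip_force: 0.0
```

Request:
step_arm --increments '[{"dp": [3, 0.07, 0], "spin": 0, "grip": 6}, {"dp": [3, 0.07, 0], "spin": 0, "grip": 6}, {"dp": [3, 0.07, 0], "spin": 0, "grip": 6}, {"dp": [3, 0.07, 0], "spin": 0, "grip": 6}, {"dp": [3, 0.07, 0], "spin": 0, "grip": 6}, {"dp": [3, 0.07, 0], "spin": 0, "grip": 6}, {"dp": [3, 0.07, 0], "spin": 0, "grip": 6}, {"dp": [3, 0.07, 0], "spin": 0, "grip": 6}, {"dp": [3, 0.07, 0], "spin": 0, "grip": 6}, {"dp": [3, 0.07, 0], "spin": 0, "grip": 6}]'

```text
time: 2.52
eef_pos: [470.7, 3.8, 245.2]
ee_rot: [[0.088, -0.996, -0.0], [-0.996, -0.088, 0.0], [-0.0, 0.0, -1.0]]
wrist_force: [0.0, 0.2, 0.7]
finger_gap: 0.703
grip_force: 0.0
```

Request:
step_arm --increments '[{"dp": [3, 0.07, 0], "spin": 0, "grip": 6}, {"dp": [3, 0.07, 0], "spin": 0, "grip": 6}, {"dp": [3, 0.07, 0], "spin": 0, "grip": 6}, {"dp": [3, 0.07, 0], "spin": 0, "grip": 6}, {"dp": [3, 0.07, 0], "spin": 0, "grip": 6}, {"dp": [3, 0.07, 0], "spin": 0, "grip": 6}, {"dp": [3, 0.07, 0], "spin": 0, "grip": 6}, {"dp": [3, 0.07, 0], "spin": 0, "grip": 6}, {"dp": [2, 0.07, 0], "spin": 0, "grip": 6}, {"dp": [0, 0, 0], "spin": 0, "grip": 6}]'

```text
time: 3.35
eef_pos: [487.4, -257.2, 244.5]
ee_rot: [[0.085, -0.996, -0.002], [-0.996, -0.085, -0.0], [0.0, 0.002, -1.0]]
wrist_force: [0.7, 0.6, 0.2]
finger_gap: 0.702
grip_force: 0.0
```

```bash
python3 -c "
from h import *
to((485.5,-305.7,245),(485.5,-305.7,98))"
```

```text
t 3.35 p [ 487.4 -257.2  244.5] yaw -85.12 tilt [-0.002 -0.    -1.   ] F [0.7 0.6 0.2] gap 6.0 gf 0.0
-> (485.5, -305.7, 245) dp cm [ 4.81  0.6  -0.05]
-> (485.5, -305.7, 98) dp cm [-0.   -0.02 14.7 ]
```

Request:
step_arm --increments '[{"dp": [2.4, 0.3, 0], "spin": 0, "grip": 6}, {"dp": [2.4, 0.3, 0], "spin": 0, "grip": 6}, {"dp": [0, 0, 0], "spin": 0, "grip": 6}, {"dp": [0, 0, 2.5], "spin": 0, "grip": 6}, {"dp": [0, 0, 2.5], "spin": 0, "grip": 6}, {"dp": [0, 0, 2.5], "spin": 0, "grip": 6}, {"dp": [0, 0, 2.5], "spin": 0, "grip": 6}, {"dp": [0, 0, 2.5], "spin": 0, "grip": 6}, {"dp": [0, 0, 2.2], "spin": 0, "grip": 6}, {"dp": [0, 0, 0], "spin": 0, "grip": 6}]'

```text
time: 4.18
eef_pos: [483.1, -301.0, 93.8]
ee_rot: [[0.087, -0.996, -0.007], [-0.996, -0.087, 0.003], [-0.003, 0.007, -1.0]]
wrist_force: [-1.4, 0.4, -0.8]
finger_gap: 0.7
grip_force: 0.0
```

Request:
step_arm --increments '[{"dp": [0, 0, 0], "spin": 0, "grip": 2}, {"dp": [0, 0, 0], "spin": 0, "grip": 2}, {"dp": [0, 0, 0], "spin": 0, "grip": 2}, {"dp": [0, 0, 0], "spin": 0, "grip": 2}, {"dp": [0, 0, 0], "spin": 0, "grip": 2}, {"dp": [0, 0, 0], "spin": 0, "grip": 2}]' --grip_force 30

```text
time: 4.68
eef_pos: [486.8, -302.8, 100.1]
ee_rot: [[0.088, -0.996, 0.003], [-0.996, -0.088, -0.001], [0.001, -0.002, -1.0]]
wrist_force: [-1.4, 2.5, 7.0]
finger_gap: 0.279
grip_force: 29.9
```

```bash
python3 -c "
from h import *
to((485.5-55*.996,-305.7-55*.089,98))"
```

```text
t 4.68 p [ 486.8 -302.8  100.1] yaw -84.94 tilt [ 0.003 -0.001 -1.   ] F [-1.4  2.5  7. ] gap 2.38 gf 29.9
-> (430.72, -310.59499999999997, 98) dp cm [0.28 5.66 0.19]
```

Request:
step_arm --increments '[{"dp": [0, 0.6, 0], "spin": 0, "grip": 2}, {"dp": [0, 0.6, 0], "spin": 0, "grip": 2}, {"dp": [0, 0.6, 0], "spin": 0, "grip": 2}, {"dp": [0, 0.6, 0], "spin": 0, "grip": 2}, {"dp": [0, 0.6, 0], "spin": 0, "grip": 2}, {"dp": [0, 0.6, 0], "spin": 0, "grip": 2}, {"dp": [0, 0.6, 0], "spin": 0, "grip": 2}, {"dp": [0, 0.6, 0], "spin": 0, "grip": 2}, {"dp": [0, 0.5, 0], "spin": 0, "grip": 2}, {"dp": [0, 0, 0], "spin": 0, "grip": 2}]'

```text
time: 5.52
eef_pos: [434.2, -307.3, 100.1]
ee_rot: [[0.088, -0.996, 0.004], [-0.996, -0.088, -0.001], [0.001, -0.004, -1.0]]
wrist_force: [0.4, 5.1, 6.6]
finger_gap: 0.279
grip_force: 30.3
```

Request:
step_arm --increments '[{"dp": [0, 0.15, 0], "spin": 0, "grip": 2}, {"dp": [0, 0.15, 0], "spin": 0, "grip": 2}, {"dp": [0, 0, 0], "spin": 0, "grip": 2}, {"dp": [0, 0, 0], "spin": 0, "grip": 2}]'

```text
time: 5.85
eef_pos: [434.1, -307.4, 100.1]
ee_rot: [[0.089, -0.996, 0.008], [-0.996, -0.089, -0.001], [0.002, -0.008, -1.0]]
wrist_force: [9.9, 6.7, 0.7]
finger_gap: 0.283
grip_force: 30.2
```

Request:
step_arm --increments '[{"dp": [0, -0.2, 0], "spin": 0, "grip": 6}, {"dp": [0, 0, 0], "spin": 0, "grip": 6}, {"dp": [0, 0, 0], "spin": 0, "grip": 6}, {"dp": [0, 0, 0], "spin": 0, "grip": 6}, {"dp": [0, 0, -2.5], "spin": 0, "grip": 6}, {"dp": [0, 0, -3], "spin": 0, "grip": 6}, {"dp": [0, 0, -3], "spin": 0, "grip": 6}, {"dp": [0, 0, -3], "spin": 0, "grip": 6}, {"dp": [0, 0, -3], "spin": 0, "grip": 6}, {"dp": [0, 0, 0], "spin": 0, "grip": 6}]'

```text
time: 6.68
eef_pos: [434.3, -309.0, 249.7]
ee_rot: [[0.088, -0.996, 0.008], [-0.996, -0.088, -0.004], [0.005, -0.008, -1.0]]
wrist_force: [1.8, -1.1, 0.4]
finger_gap: 0.705
grip_force: 0.0
```

```bash
python3 -c "
from h import *
P=cloud(grab('top','top2.png'))
q=P[205:320,420:495].reshape(-1,3)
for a,b in((105,125),(198,215)):
  k=q[(q[:,2]>a)&(q[:,2]<b)]; print(len(k),k.mean(0),k.min(0),k.max(0))
to((588.9,-297.7,245),(588.9,-297.7,177))"
```

```text
98 [ 593.08267346 -279.88391203  119.47668922] [ 564.7662078  -328.6282994   105.26212869] [ 621.26385871 -265.49409542  124.98213206]
190 [ 589.19429851 -297.49488671  205.94408902] [ 574.96653585 -312.06502932  198.88599664] [ 603.08420141 -282.71272901  211.48036089]
t 6.73 p [ 433.4 -308.3  246.7] yaw -84.96 tilt [ 0.006 -0.002 -1.   ] F [ 0.   0.1 -1. ] gap 6.0 gf 0.0
-> (588.9, -297.7, 245) dp cm [  0.31 -15.59   0.26]
-> (588.9, -297.7, 177) dp cm [-0.02  0.04  6.8 ]
```

View pics/top2.png

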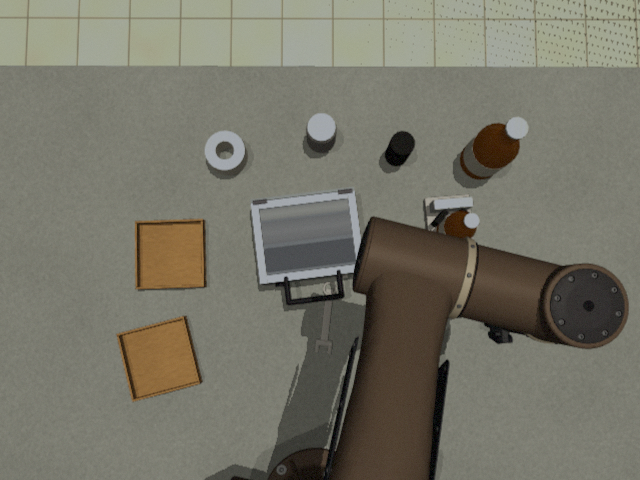

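The arm hides the jaw; the bottle cap is still at (471,221), undisturbed. The arm's stop against the jaw's end was felt (10 N), so I go on to the neck.

Request:
step_arm --increments '[{"dp": [0.05, -2.6, 0], "spin": 0, "grip": 6}, {"dp": [0.05, -2.6, 0], "spin": 0, "grip": 6}, {"dp": [0.05, -2.6, 0], "spin": 0, "grip": 6}, {"dp": [0.05, -2.6, 0], "spin": 0, "grip": 6}, {"dp": [0.05, -2.6, 0], "spin": 0, "grip": 6}, {"dp": [0.05, -2.6, 0], "spin": 0, "grip": 6}, {"dp": [0, 0, 0], "spin": 0, "grip": 6}, {"dp": [0, 0, 0], "spin": 0, "grip": 6}, {"dp": [0, 0, 0], "spin": 0, "grip": 6}]'

```text
time: 7.48
eef_pos: [587.0, -296.6, 241.9]
ee_rot: [[0.088, -0.996, -0.002], [-0.996, -0.088, 0.001], [-0.001, 0.002, -1.0]]
wrist_force: [-0.6, 0.2, -0.0]
finger_gap: 0.705
grip_force: 0.0
```

```bash
python3 -c "
from h import *
to((588.9,-297.6,245),(588.9,-297.6,177))"
```

```text
t 7.48 p [ 587.  -296.6  241.9] yaw -84.97 tilt [-0.002  0.001 -1.   ] F [-0.6  0.2 -0. ] gap 6.02 gf 0.0
-> (588.9, -297.6, 245) dp cm [ 0.12 -0.18 -0.31]
-> (588.9, -297.6, 177) dp cm [ 0.01 -0.02  6.8 ]
```

Request:
step_arm --increments '[{"dp": [0.1, -0.18, 1.3], "spin": 0, "grip": 6}, {"dp": [0, 0, 1.3], "spin": 0, "grip": 6}, {"dp": [0, 0, 1.3], "spin": 0, "grip": 6}, {"dp": [0, 0, 1.2], "spin": 0, "grip": 6}, {"dp": [0, 0, 0.8], "spin": 0, "grip": 6}, {"dp": [0, 0, 0.5], "spin": 0, "grip": 6}, {"dp": [0, 0, 0.2], "spin": 0, "grip": 6}, {"dp": [0, 0, 0], "spin": 0, "grip": 6}]'

```text
time: 8.15
eef_pos: [589.6, -297.6, 177.0]
ee_rot: [[0.088, -0.996, -0.0], [-0.996, -0.088, -0.0], [-0.0, 0.0, -1.0]]
wrist_force: [0.4, -0.3, 0.6]
finger_gap: 0.703
grip_force: 0.0
```

Request:
step_arm --increments '[{"dp": [0, 0, 0], "spin": 0, "grip": 2}, {"dp": [0, 0, 0], "spin": 0, "grip": 2}, {"dp": [0, 0, 0], "spin": 0, "grip": 2}, {"dp": [0, 0, 0], "spin": 0, "grip": 2}, {"dp": [0, 0, 0], "spin": 0, "grip": 2}, {"dp": [0, 0, 0], "spin": 0, "grip": 2}, {"dp": [0, 0, 0], "spin": 0, "grip": 2}]' --grip_force 50

```text
time: 8.73
eef_pos: [589.8, -297.5, 177.6]
ee_rot: [[0.088, -0.996, 0.0], [-0.996, -0.088, -0.0], [0.0, -0.0, -1.0]]
wrist_force: [-0.2, 1.4, 1.8]
finger_gap: 0.301
grip_force: 77.6
```

Request:
step_arm --increments '[{"dp": [0, 0, -0.4], "spin": 0, "grip": 2}, {"dp": [0, 0, -0.8], "spin": 0, "grip": 2}, {"dp": [0, 0, -1.4], "spin": 0, "grip": 2}, {"dp": [0, 0, -1.8], "spin": 0, "grip": 2}, {"dp": [0, 0, -2], "spin": 0, "grip": 2}, {"dp": [0, 0, -2], "spin": 0, "grip": 2}, {"dp": [0, 0, -2], "spin": 0, "grip": 2}, {"dp": [0, 0, -2], "spin": 0, "grip": 2}, {"dp": [0, 0, -1.5], "spin": 0, "grip": 2}, {"dp": [0, 0, -0.8], "spin": 0, "grip": 2}]' --grip_force 60

```text
time: 9.57
eef_pos: [590.1, -297.7, 327.0]
ee_rot: [[0.088, -0.996, 0.003], [-0.996, -0.088, -0.001], [0.001, -0.002, -1.0]]
wrist_force: [0.1, 0.4, -3.2]
finger_gap: 0.305
grip_force: 87.5
```

```bash
python3 -c "
from h import *
P=cloud(grab('scene','s2.png'))
to((538.5,322.5,325),(538.5,322.5,165))"
```

```text
t 9.62 p [ 590.3 -297.9  327.6] yaw -84.95 tilt [ 0.004 -0.001 -1.   ] F [ 0.4 -1.  -2.1] gap 2.63 gf 87.5
-> (538.5, 322.5, 325) dp cm [-62.26  -0.3    0.16]
-> (538.5, 322.5, 165) dp cm [-0.03  0.05 16.  ]
```

View pics/s2.png

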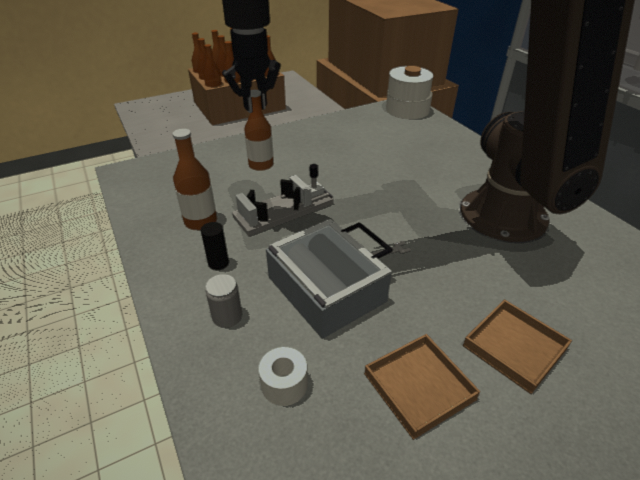

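The bottle hangs upright in the grip (258,140), the jaw is open at (300,185), and everything else is in place.

Request:
step_arm --increments '[{"dp": [-0.6, 0, 0], "spin": 0, "grip": 2}, {"dp": [-1.2, 0, 0], "spin": 0, "grip": 2}, {"dp": [-1.8, 0, 0], "spin": 0, "grip": 2}, {"dp": [-2.4, 0, 0], "spin": 0, "grip": 2}, {"dp": [-2.5, 0, 0], "spin": 0, "grip": 2}, {"dp": [-2.5, 0, 0], "spin": 0, "grip": 2}, {"dp": [-2.5, 0, 0], "spin": 0, "grip": 2}, {"dp": [-2.5, 0, 0], "spin": 0, "grip": 2}, {"dp": [-2.5, 0, 0], "spin": 0, "grip": 2}, {"dp": [-2.5, 0, 0], "spin": 0, "grip": 2}]'

```text
time: 10.45
eef_pos: [569.9, -86.2, 322.8]
ee_rot: [[0.088, -0.996, -0.002], [-0.996, -0.088, 0.0], [-0.0, 0.002, -1.0]]
wrist_force: [0.1, 0.1, -3.7]
finger_gap: 0.302
grip_force: 87.4
```

Request:
step_arm --increments '[{"dp": [-2.5, 0, 0], "spin": 0, "grip": 2}, {"dp": [-2.5, 0, 0], "spin": 0, "grip": 2}, {"dp": [-2.5, 0, 0], "spin": 0, "grip": 2}, {"dp": [-2.5, 0, 0], "spin": 0, "grip": 2}, {"dp": [-2.5, 0, 0], "spin": 0, "grip": 2}, {"dp": [-2.5, 0, 0], "spin": 0, "grip": 2}, {"dp": [-2.5, 0, 0], "spin": 0, "grip": 2}, {"dp": [-2.5, 0, 0], "spin": 0, "grip": 2}, {"dp": [-2.5, 0, 0], "spin": 0, "grip": 2}, {"dp": [-2.5, 0, 0], "spin": 0, "grip": 2}]'

```text
time: 11.28
eef_pos: [547.6, 162.3, 322.9]
ee_rot: [[0.088, -0.996, -0.002], [-0.996, -0.088, -0.001], [0.0, 0.002, -1.0]]
wrist_force: [1.2, -0.6, -4.0]
finger_gap: 0.302
grip_force: 87.4
```

Request:
step_arm --increments '[{"dp": [-2.5, 0, 0], "spin": 0, "grip": 2}, {"dp": [-2.5, 0, 0], "spin": 0, "grip": 2}, {"dp": [-2.5, 0, 0], "spin": 0, "grip": 2}, {"dp": [-2.5, 0, 0], "spin": 0, "grip": 2}, {"dp": [-2.0, 0, 0], "spin": 0, "grip": 2}, {"dp": [-1.5, 0, 0], "spin": 0, "grip": 2}, {"dp": [-1, 0, 0], "spin": 0, "grip": 2}, {"dp": [-0.5, 0, 0], "spin": 0, "grip": 2}, {"dp": [0, 0, 0], "spin": 0, "grip": 2}]'

```text
time: 12.03
eef_pos: [535.7, 310.7, 323.6]
ee_rot: [[0.089, -0.996, -0.001], [-0.996, -0.089, -0.001], [0.001, 0.001, -1.0]]
wrist_force: [0.9, 0.1, -4.5]
finger_gap: 0.302
grip_force: 87.4
```

```bash
python3 -c "
from h import *
to((538.5,322.5,325),(538.5,322.5,163))"
```

```text
t 12.03 p [535.7 310.7 323.6] yaw -84.91 tilt [-0.001 -0.001 -1.   ] F [ 0.9  0.1 -4.5] gap 2.58 gf 87.4
-> (538.5, 322.5, 325) dp cm [-1.15 -0.39 -0.14]
-> (538.5, 322.5, 163) dp cm [-1.00e-02 -1.00e-02  1.62e+01]
```

Request:
step_arm --increments '[{"dp": [-0.6, -0.2, 0], "spin": 0, "grip": 2}, {"dp": [-0.6, -0.2, 0], "spin": 0, "grip": 2}, {"dp": [0, 0, 1.0], "spin": 0, "grip": 2}, {"dp": [0, 0, 2], "spin": 0, "grip": 2}, {"dp": [0, 0, 2.4], "spin": 0, "grip": 2}, {"dp": [0, 0, 2.4], "spin": 0, "grip": 2}, {"dp": [0, 0, 2.4], "spin": 0, "grip": 2}, {"dp": [0, 0, 2], "spin": 0, "grip": 2}, {"dp": [0, 0, 1.4], "spin": 0, "grip": 2}, {"dp": [0, 0, 0.8], "spin": 0, "grip": 2}]'

```text
time: 12.87
eef_pos: [538.2, 321.1, 177.4]
ee_rot: [[0.087, -0.996, -0.003], [-0.996, -0.087, -0.002], [0.002, 0.003, -1.0]]
wrist_force: [-0.1, -0.7, -4.2]
finger_gap: 0.301
grip_force: 87.4
```

Request:
step_arm --increments '[{"dp": [0, 0, 0.3], "spin": 0, "grip": 2}, {"dp": [0, 0, 0.2], "spin": 0, "grip": 2}, {"dp": [0, 0, 0], "spin": 0, "grip": 2}, {"dp": [0, 0, 0], "spin": 0, "grip": 2}]'

```text
time: 13.2
eef_pos: [539.5, 322.7, 176.3]
ee_rot: [[0.088, -0.996, 0.001], [-0.996, -0.088, 0.001], [-0.001, -0.001, -1.0]]
wrist_force: [0.8, -0.3, -3.2]
finger_gap: 0.302
grip_force: 87.4
```

Request:
step_arm --increments '[{"dp": [0, 0, 0.4], "spin": 0, "grip": 2}, {"dp": [0, 0, 0.3], "spin": 0, "grip": 2}, {"dp": [0, 0, 0.2], "spin": 0, "grip": 2}, {"dp": [0, 0, 0], "spin": 0, "grip": 2}, {"dp": [0, 0, 0], "spin": 0, "grip": 2}]'

```text
time: 13.62
eef_pos: [539.0, 322.4, 166.2]
ee_rot: [[0.088, -0.996, -0.0], [-0.996, -0.088, -0.0], [0.0, 0.0, -1.0]]
wrist_force: [0.8, 0.3, -4.7]
finger_gap: 0.302
grip_force: 87.6
```

Request:
step_arm --increments '[{"dp": [0, 0, 0.1], "spin": 0, "grip": 2}, {"dp": [0, 0, 0.1], "spin": 0, "grip": 2}, {"dp": [0, 0, 0], "spin": 0, "grip": 2}]'

```text
time: 13.87
eef_pos: [539.0, 322.4, 164.1]
ee_rot: [[0.088, -0.996, -0.0], [-0.996, -0.088, -0.0], [0.0, 0.0, -1.0]]
wrist_force: [-1.0, -0.2, -3.3]
finger_gap: 0.304
grip_force: 87.6
```

Request:
step_arm --increments '[{"dp": [0, 0, 0.1], "spin": 0, "grip": 2}, {"dp": [0, 0, 0.05], "spin": 0, "grip": 2}, {"dp": [0, 0, 0], "spin": 0, "grip": 2}]'

```text
time: 14.12
eef_pos: [539.0, 322.4, 162.7]
ee_rot: [[0.088, -0.996, -0.0], [-0.996, -0.088, -0.0], [0.0, 0.0, -1.0]]
wrist_force: [-0.0, -0.3, -2.9]
finger_gap: 0.3
grip_force: 87.7
```

Request:
step_arm --increments '[{"dp": [0, 0, 0.1], "spin": 0, "grip": 2}, {"dp": [0, 0, 0], "spin": 0, "grip": 2}, {"dp": [0, 0, 0], "spin": 0, "grip": 2}]'

```text
time: 14.37
eef_pos: [539.2, 322.5, 162.6]
ee_rot: [[0.088, -0.996, 0.001], [-0.996, -0.088, 0.0], [-0.0, -0.001, -1.0]]
wrist_force: [-3.0, -0.9, 4.3]
finger_gap: 0.303
grip_force: 87.9
```

Request:
step_arm --increments '[{"dp": [0, 0, 0.1], "spin": 0, "grip": 2}, {"dp": [0, 0, 0], "spin": 0, "grip": 2}, {"dp": [0, 0, 0], "spin": 0, "grip": 2}]'

```text
time: 14.62
eef_pos: [539.4, 322.6, 162.6]
ee_rot: [[0.088, -0.996, 0.001], [-0.996, -0.088, 0.001], [-0.001, -0.002, -1.0]]
wrist_force: [-3.1, -1.0, 11.0]
finger_gap: 0.303
grip_force: 88.6
```

Request:
step_arm --increments '[{"dp": [0, 0, -0.12], "spin": 0, "grip": 2}, {"dp": [0, 0, 0], "spin": 0, "grip": 3.2}, {"dp": [0, 0, 0], "spin": 0, "grip": 6}, {"dp": [0, 0, 0], "spin": 0, "grip": 6}, {"dp": [0, 0, 0], "spin": 0, "grip": 6}, {"dp": [0, 0, 0], "spin": 0, "grip": 6}, {"dp": [0, 0, -0.8], "spin": 0, "grip": 6}, {"dp": [0, 0, -1.8], "spin": 0, "grip": 6}, {"dp": [0, 0, -2.5], "spin": 0, "grip": 6}, {"dp": [0, 0, -2.5], "spin": 0, "grip": 6}]'

```text
time: 15.45
eef_pos: [539.0, 322.2, 239.2]
ee_rot: [[0.088, -0.996, -0.0], [-0.996, -0.088, -0.001], [0.001, 0.0, -1.0]]
wrist_force: [0.8, 0.4, 1.1]
finger_gap: 0.699
grip_force: 0.0
```

```bash
python3 -c "
from h import *
grab('scene','s3.png')
P=np.load('top.npy')
q=P[180:315,240:375].reshape(-1,3); q=q[(q[:,2]>85)&(q[:,2]<106)]
e=np.array([.992,.1245]); n=np.array([-.1245,.992]); a=q[:,:2]@e; b=q[:,:2]@n
print(a.min(),a.max(),b.min(),b.max())
k=a<a.min()+12; print(k.sum(),q[k].mean(0), b[k].min(),b[k].max(), np.polyfit(b[k],a[k],1))
to((439.8,1.7,245),(439.8,1.7,89))"
```

```text
430.44945093491987 661.7228527320453 -163.32223207152288 57.023638455150504
339 [439.73812593   1.74228697  97.79588374] -114.27482839399806 7.465239309696807 [-5.93778758e-04  4.36405654e+02]
t 15.5 p [541.2 323.5 245.7] yaw -84.9 tilt [ 0.007  0.004 -1.   ] F [2.6 1.3 6. ] gap 5.99 gf 0.0
-> (439.8, 1.7, 245) dp cm [31.15 12.96 -0.13]
-> (439.8, 1.7, 89) dp cm [ 0.05  0.11 15.6 ]
```

View pics/s3.png

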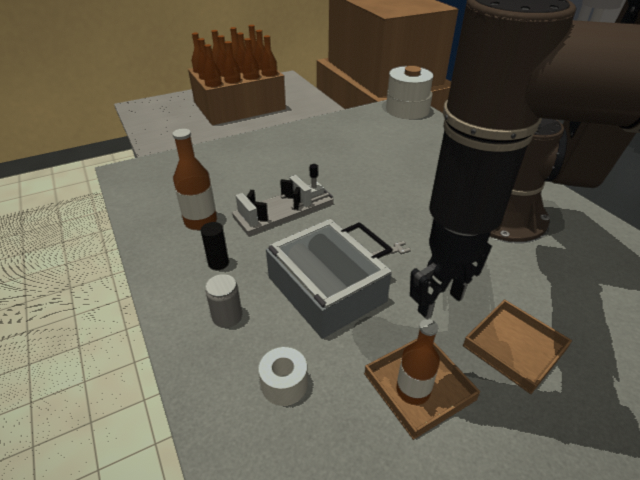

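The bottle stands upright in the far tray at (417,375), fingers clear of the cap. The bar fit agrees with my earlier estimate, so on to the bar.

Request:
step_arm --increments '[{"dp": [2, 0.8, -0.5], "spin": 0, "grip": 6}, {"dp": [3.2, 1.35, 0], "spin": 0, "grip": 6}, {"dp": [3.2, 1.35, 0], "spin": 0, "grip": 3.5}, {"dp": [3.2, 1.35, 0], "spin": 0, "grip": 3.5}, {"dp": [3.2, 1.35, 0], "spin": 0, "grip": 3.5}, {"dp": [3.2, 1.35, 0], "spin": 0, "grip": 3.5}, {"dp": [3.2, 1.35, 0], "spin": 0, "grip": 3.5}, {"dp": [3.2, 1.35, 0], "spin": 0, "grip": 3.5}, {"dp": [3.2, 1.35, 0], "spin": 0, "grip": 3.5}, {"dp": [3, 1.2, 0], "spin": 0, "grip": 3.5}]'

```text
time: 16.33
eef_pos: [437.7, 4.8, 244.0]
ee_rot: [[0.088, -0.996, 0.002], [-0.996, -0.088, 0.001], [-0.0, -0.002, -1.0]]
wrist_force: [0.6, -0.4, -0.3]
finger_gap: 0.408
grip_force: 0.0
```

Request:
step_arm --increments '[{"dp": [0.3, 0, 1], "spin": -0.037, "grip": 3.5}, {"dp": [0, 0, 2.5], "spin": 0, "grip": 3.5}, {"dp": [0, 0, 2.5], "spin": 0, "grip": 3.5}, {"dp": [0, 0, 1.5], "spin": 0, "grip": 3.5}, {"dp": [0, 0, 0.5], "spin": 0, "grip": 3.5}, {"dp": [0, 0, 0], "spin": 0, "grip": 3.5}]'

```text
time: 16.83
eef_pos: [438.4, 3.2, 162.6]
ee_rot: [[0.125, -0.992, -0.001], [-0.992, -0.125, -0.001], [0.001, 0.001, -1.0]]
wrist_force: [0.5, -0.0, -0.1]
finger_gap: 0.411
grip_force: 0.0
```

```bash
python3 -c "
from h import *
to((439.8,1.7,170),(439.8,1.7,89))"
```

```text
t 16.83 p [438.4   3.2 162.6] yaw -82.84 tilt [-0.001 -0.001 -1.   ] F [ 0.5 -0.  -0.1] gap 3.51 gf 0.0
-> (439.8, 1.7, 170) dp cm [ 0.16 -0.12 -0.74]
-> (439.8, 1.7, 89) dp cm [-0.   -0.01  8.1 ]
```

Request:
step_arm --increments '[{"dp": [0.16, -0.12, 1], "spin": 0, "grip": 3.5}, {"dp": [0, 0, 1.8], "spin": 0, "grip": 3.5}, {"dp": [0, 0, 1.8], "spin": 0, "grip": 3.5}, {"dp": [0, 0, 1.4], "spin": 0, "grip": 3.5}, {"dp": [0, 0, 0.8], "spin": 0, "grip": 3.5}, {"dp": [0, 0, 0.4], "spin": 0, "grip": 3.5}, {"dp": [0, 0, 0.2], "spin": 0, "grip": 3.5}, {"dp": [0, 0, 0], "spin": 0, "grip": 3.5}]'

```text
time: 17.5
eef_pos: [440.6, 2.2, 89.6]
ee_rot: [[0.125, -0.992, 0.001], [-0.992, -0.125, 0.0], [-0.0, -0.001, -1.0]]
wrist_force: [0.0, -0.2, 0.1]
finger_gap: 0.408
grip_force: 0.0
```

Request:
step_arm --increments '[{"dp": [0, 0, 0], "spin": 0, "grip": 0.5}, {"dp": [0, 0, 0], "spin": 0, "grip": 0.5}, {"dp": [0, 0, 0], "spin": 0, "grip": 0.5}, {"dp": [0, 0, 0], "spin": 0, "grip": 0.5}, {"dp": [0, 0, 0], "spin": 0, "grip": 0.5}, {"dp": [0, 0, 0], "spin": 0, "grip": 0.5}, {"dp": [0, 0, 0], "spin": 0, "grip": 0.5}]' --grip_force 40

```text
time: 18.08
eef_pos: [439.4, 1.9, 89.1]
ee_rot: [[0.124, -0.992, -0.001], [-0.992, -0.124, 0.0], [-0.0, 0.001, -1.0]]
wrist_force: [-5.4, 2.3, 1.3]
finger_gap: 0.125
grip_force: 39.0
```

```bash
python3 -c "
from h import *
to()
# arc rows: back (=-tool y) and up (=-tool z), cm, in 20 rows of 3 deg
a=np.radians(np.arange(0,63,3)); x=-21.5*np.cos(a); z=21.5*np.sin(a)
print([(round(-i,2),round(-j,2)) for i,j in zip(np.diff(x),np.diff(z))])"
```

```text
t 18.08 p [439.4   1.9  89.1] yaw -82.86 tilt [-0.001  0.    -1.   ] F [-5.4  2.3  1.3] gap 1.07 gf 39.0
[(np.float64(-0.03), np.float64(-1.13)), (np.float64(-0.09), np.float64(-1.12)), (np.float64(-0.15), np.float64(-1.12)), (np.float64(-0.21), np.float64(-1.11)), (np.float64(-0.26), np.float64(-1.09)), (np.float64(-0.32), np.float64(-1.08)), (np.float64(-0.38), np.float64(-1.06)), (np.float64(-0.43), np.float64(-1.04)), (np.float64(-0.48), np.float64(-1.02)), (np.float64(-0.54), np.float64(-0.99)), (np.float64(-0.59), np.float64(-0.96)), (np.float64(-0.64), np.float64(-0.93)), (np.float64(-0.69), np.float64(-0.89)), (np.float64(-0.73), np.float64(-0.86)), (np.float64(-0.77), np.float64(-0.82)), (np.float64(-0.82), np.float64(-0.77)), (np.float64(-0.86), np.float64(-0.73)), (np.float64(-0.89), np.float64(-0.69)), (np.float64(-0.93), np.float64(-0.64)), (np.float64(-0.96), np.float64(-0.59))]
```

Bar gripped (gap about 11 mm). Lifting along the arc.

Request:
step_arm --increments '[{"dp": [0, -0.03, -1.13], "spin": 0, "grip": 0.5}, {"dp": [0, -0.09, -1.12], "spin": 0, "grip": 0.5}, {"dp": [0, -0.15, -1.12], "spin": 0, "grip": 0.5}, {"dp": [0, -0.21, -1.11], "spin": 0, "grip": 0.5}, {"dp": [0, -0.26, -1.09], "spin": 0, "grip": 0.5}, {"dp": [0, -0.32, -1.08], "spin": 0, "grip": 0.5}, {"dp": [0, 0, 0], "spin": 0, "grip": 0.5}]'

```text
time: 18.67
eef_pos: [448.8, 3.1, 156.2]
ee_rot: [[0.124, -0.992, -0.003], [-0.992, -0.124, 0.0], [-0.001, 0.003, -1.0]]
wrist_force: [-7.7, 2.6, -1.8]
finger_gap: 0.124
grip_force: 39.2
```

```bash
cat >> h.py <<'E'
def ang():
    to(); s=manip.sense(); p=s['eef_pos']; b=(653.1-p[0])*.992+(28.5-p[1])*.1245; h=p[2]+5-94
    print('angle',np.degrees(np.arctan2(h,b)),'radius',np.hypot(h,b))
E
python3 -c "
from h import *
ang()"
```

```text
t 18.67 p [448.8   3.1 156.2] yaw -82.88 tilt [-0.003  0.    -1.   ] F [-7.7  2.6 -1.8] gap 1.06 gf 39.2
angle 18.086818010084865 radius 216.47954408486888
```

Tracking well at 18°.

Request:
step_arm --increments '[{"dp": [0, -0.38, -1.06], "spin": 0, "grip": 0.5}, {"dp": [0, -0.43, -1.04], "spin": 0, "grip": 0.5}, {"dp": [0, -0.48, -1.02], "spin": 0, "grip": 0.5}, {"dp": [0, -0.54, -0.99], "spin": 0, "grip": 0.5}, {"dp": [0, -0.59, -0.96], "spin": 0, "grip": 0.5}, {"dp": [0, -0.64, -0.93], "spin": 0, "grip": 0.5}, {"dp": [0, -0.69, -0.89], "spin": 0, "grip": 0.5}, {"dp": [0, 0, 0], "spin": 0, "grip": 0.5}]'

```text
time: 19.33
eef_pos: [483.0, 7.3, 224.6]
ee_rot: [[0.124, -0.992, -0.01], [-0.992, -0.124, -0.001], [-0.0, 0.01, -1.0]]
wrist_force: [-24.9, 5.0, 13.4]
finger_gap: 0.121
grip_force: 40.1
```

Request:
step_arm --increments '[{"dp": [0, -0.73, -0.86], "spin": 0, "grip": 0.5}, {"dp": [0, -0.77, -0.82], "spin": 0, "grip": 0.5}, {"dp": [0, -0.82, -0.77], "spin": 0, "grip": 0.5}, {"dp": [0, -0.86, -0.73], "spin": 0, "grip": 0.5}, {"dp": [0, -0.89, -0.69], "spin": 0, "grip": 0.5}, {"dp": [0, -0.93, -0.64], "spin": 0, "grip": 0.5}, {"dp": [0, -0.96, -0.59], "spin": 0, "grip": 0.5}, {"dp": [0, 0, 0], "spin": 0, "grip": 0.5}, {"dp": [0, 0, 0], "spin": 0, "grip": 0.5}, {"dp": [0, 0, 0], "spin": 0, "grip": 0.5}]'

```text
time: 20.17
eef_pos: [545.6, 14.6, 279.3]
ee_rot: [[0.125, -0.992, 0.0], [-0.992, -0.125, -0.001], [0.001, -0.0, -1.0]]
wrist_force: [-18.8, 3.0, 26.0]
finger_gap: 0.122
grip_force: 42.7
```

```bash
python3 -c "
from h import *
grab('scene','s4.png'); ang()"
```

```text
t 20.22 p [545.5  14.6 279.2] yaw -82.79 tilt [ 0.    -0.001 -1.   ] F [-18.6   2.5  26.3] gap 1.06 gf 42.7
angle 60.30750912850881 radius 218.95633234404133
```

View pics/s4.png

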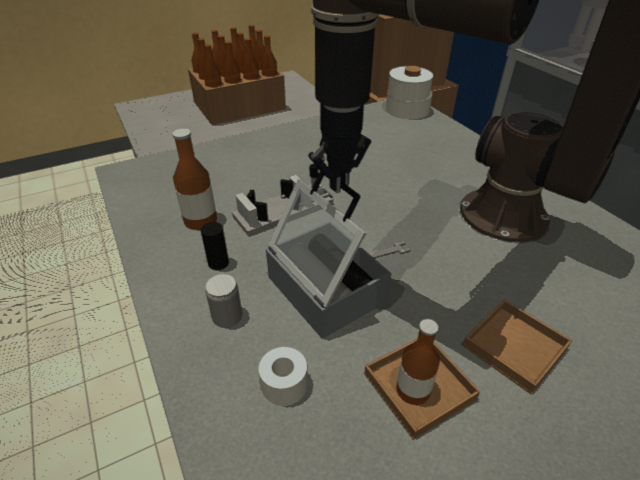

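The guard stands at about 60° with the bar in the fingers at (335,190), bottle upright in the tray. The wrist force (32 N, radially outward) means I am pulling inward on the hinge; relax that by a few mm.

Request:
step_arm --increments '[{"dp": [0, 0.1, -0.13], "spin": 0, "grip": 0.5}, {"dp": [0, 0.1, -0.13], "spin": 0, "grip": 0.5}, {"dp": [0, 0, 0], "spin": 0, "grip": 0.5}, {"dp": [0, 0, 0], "spin": 0, "grip": 0.5}]'

```text
time: 20.55
eef_pos: [544.3, 14.5, 278.8]
ee_rot: [[0.125, -0.992, -0.001], [-0.992, -0.125, -0.001], [0.001, 0.001, -1.0]]
wrist_force: [-7.8, -1.6, 7.1]
finger_gap: 0.121
grip_force: 40.9
```

```bash
python3 -c "
from h import *
ang()
P=cloud(grab('scene'))
q=P[170:300,265:400].reshape(-1,3)
e=np.array([.992,.1245]); d=(q[:,:2]-[653.1,28.5])@e; b=(q[:,:2]-[653.1,28.5])@np.array([-.1245,.992])
k=(q[:,2]>115)&(q[:,2]<240)&(d<0)&(d>-110)&(abs(b)<112)
for lo in range(115,240,25):
  m=k&(q[:,2]>=lo)&(q[:,2]<lo+25); print(lo,m.sum(),np.median(d[m]))
z=q[k,2];print('guard angle fit',np.degrees(np.arctan2(np.median(z-94),-np.median(d[k]))))"
```

```text
t 20.55 p [544.3  14.5 278.8] yaw -82.84 tilt [-0.001 -0.001 -1.   ] F [-7.8 -1.6  7.1] gap 1.04 gf 40.9
angle 59.97387213991094 radius 219.1658801338506
115 1065 -17.633771034757938
140 1087 -32.471272692878166
165 1117 -47.19799397560096
190 1158 -61.77738890454405
215 1173 -75.85368350432535
guard angle fit 60.55710263541407
```

Forces are now small, and the guard measures 60° both from the depth image and from the tool position. Handing in.

```bash
python3 -c "
from plant import manip
print(manip.hand_in())"
```

```text
the job is handed in; nothing more can be done
None
```

The job is handed in at about 20.6 s: the jaw is open against its stop, the bottle stands upright in the far tray, and the arm is holding the guard at about 60°; the wrench, tin, label roll and spare roller were not touched.

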